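# Turn the shaker down and hold the tube rack square in its corner

## Task

First turn the bench shaker's speed knob fully anticlockwise to its zero stop, so that it cannot start under your hand. Then take the green tube rack by its grip, carry it upright, set it flat on the shaker's platform with its long side along the back fence, and push it into the corner until it is snug against both blue fences. Leave the things standing around where they are, and finish while still gripping the rack and pressing it against both fences, so that I can tighten the clamp bar.

Things in the scene. Friction and masses are not known exactly. Their poses are not given: they have to be found in the camera images.
- shaker: white bench shaker, 226 deep (x) by 160 wide (y), fixed. Origin on the table under its middle; +x from the console in front to the platform behind, y to its left, z up. Console top z = 54. Platform top z = 76, from x = -29 to 105, y = -76 to 76. A fixed clamp bar lies across its front (x = -22 to -7, y = -56 to 70, 12 high) with two thumb nuts up to 24 above the platform
- speed (a joint): angle of the shaker's speed knob in rad: 0 = zero stop (fully anticlockwise seen from above), grows clockwise up to 4.7; it stays where it is left (friction 0.04 N m). The white pointer line on top of its black bar grip points to the front left (45 degrees between the shaker's -x and +y) at 0
- speed_grip (a point): on the knob's vertical axis at the height to grip from above, at (-80, 0, 85) in the shaker's frame. The black bar grip is 13 wide, 38 long, from 7 above to 23 below this point; there begins a round skirt 42 across, keep the fingertips above it. The axes turn with the knob: x along the bar (pointer at the -x end), z up
- back_fence: blue straight fence fixed on the platform along its back edge, 10 thick (x), 136 long (y), 28 high; origin at the middle of its underside, axes as the shaker's; the rack touches its -x face
- side_fence: blue straight fence fixed on the platform along its right edge, 104 long (x), 10 thick (y), 28 high; origin at the middle of its underside, axes as the shaker's; the rack touches its +y face
- corner (a point): the inner corner where the two fence faces and the platform's top meet, at (93, -63, 76) in the shaker's frame, axes as the shaker's: the free room lies towards -x, +y and +z
- rack: green plastic tube rack, block 104 long (x) by 70 wide (y) by 30 high, about 0.35 kg (friction about 0.6: press down only lightly while sliding it), with four white tubes fixed in the holes at its two ends (tops at z = 60, only beyond x = +-23); origin at the centre of its underside. Its middle carries a grip fin, 44 long (x), 12 thick (y), from z = 30 to 66. Either end may go to the side fence
- rack_grip (a point): point in the rack's grip fin at (0, 0, 54) in the rack's frame, axes as the rack's: take the fin here across its thickness (y)
- bottle_blue: dropper bottle with a blue cap, 27 across, 82 high, standing; origin under its centre; bystander
- bottle_red: dropper bottle with a red cap, 27 across, 82 high, standing; origin under its centre; bystander
- labels: roll of white labels lying flat, 61 across, 25 high; origin under its centre; bystander
- vial: clear vial with a red cap lying on the table, 70 long (y), 15 thick; origin under its centre; bystander
- tips_tray: clear tray of dropper tips, 95 x 106 x 35 high; origin under its centre; bystander

How it is judged (in metres and radians):
On the way, in this order (a step that is already met when the one before it is completed fails the run):
1. the speed knob is at its zero stop (value of joint speed below 0.06 rad), for 0.2 s.
2. with the knob at zero, the rack is gripped and touches both fences, square and flat on the platform (value of joint speed below 0.08 rad and contact force between the fingers and rack above 1 N and contact force between rack and back_fence above 1 N and contact force between rack and side_fence above 1 N and angle between the x axis of rack and the y axis of corner, either way round below 0.02 rad and angle between rack's own z axis and vertical below 0.03 rad and z of rack in the frame of corner below 0.003 m), for 0.2 s.
At the end, for the whole second after the job is handed in: knob within 0.08 rad of zero; rack gripped, pressing each fence with over 1 N, long side within 0.02 rad of the back fence, upright within 0.03 rad, underside within 3 mm of the platform top, centre within 3 mm of 35 mm from the back fence and 52 mm from the side fence, at rest (all of step 2 and z of rack in the frame of corner above -0.003 m and x of rack in the frame of corner between -0.038 and -0.032 m and y of rack in the frame of corner between 0.049 and 0.055 m and linear speed of rack below 0.02 m/s); the arm keeps its last pose, push and grip.
It fails at once if a bystander (bottle, label roll, vial, tips tray) is moved more than 2 cm (distance of any of bottle_blue, bottle_red, labels, vial, tips_tray from where it was at the start of the episode above 0.02 m).
It fails at once if the rack is tipped more than 0.5 rad (angle between rack's own z axis and vertical above 0.5 rad).
It also fails if it takes over 72 s, if anything falls off the work surface, if the arm or the gripper's body presses on something with over 40 N, if the wrist force passes 120 N, or if a joint passes its speed limit or range.

## Robot

A 6-joint arm with a two-finger parallel gripper is mounted at the origin on a cart in front of the work surface, level with it; the furniture and walls round the work are solid. World frame = base frame: x ahead of the robot, y to its left, z up, the work surface at z = 0. Lengths are in mm, angles in degrees, forces in N, time in s.
With the tool pointing down it reaches from about 350 to 850 mm from the base axis. Payload 8.1 kg.
Tool frame: the origin (TCP) lies at the very end of the fingers, on their centre line; the grasp point (between the pads) lies 19 mm behind it (r.grasp_offset is the distance from the TCP to the grasp point, in mm); z points along the fingers, y is the line along which they close (so a half turn about z gives the same grasp; the last joint's range is limited). The gripper opens to 85 mm and grips with 20 to 120 N. Pads are 22 mm wide; open, the fingers measure 114 mm over their backs; the gripper's body (76 mm by 85 mm) begins 54 mm behind the grasp point. The pads swing forward as they close: fully open they stand 13 mm farther back than shut.
Start: joints at [-71.242, 7.471, 85.268, -0, 87.261, -4.893], TCP at [240.725, -549.597, 195.392] pointing down, gripper open.
Joint ranges: [-169.43, 169.43], [-51.17, 129.36], [1.28, 143.12], [-76.62, 256.62], [0, 156.53], [-152.29, 152.29]. Speed limits (degrees/s): [136.94, 136.94, 159.86, 180, 180, 180].

## Interface

Orientations are given as [roll, pitch, yaw] about the fixed x, y, z axes, in that order (R = Rz(yaw) Ry(pitch) Rx(roll)).
In Python, from bench import r gives the robot as it stands.
- The arm moves only by the tool carry_out, never from a script. Its argument "commands" is a list of rows, each an object with "jaw": the finger opening in m, from 0 to 0.0854; "translation": the shift along the tool's x, y, z in m, a list of three; "spin": the turn about the tool's z in rad. A call has exactly 8 rows; each row shifts and turns the commanded pose from where the row before left it, along the tool's axes as they then stand; what a row does not reach is not made up. A row lasts 1/12 s, in which the tool goes at most 41.7 mm and 7.16 degrees, less where a joint would pass 70% of its speed; a pose out of reach is approached as far as the arm can. A call is refused whole if a number of a shift passes 0.0417 or a number of a turn 0.125, either way. A call with a gripper value outside its range is refused whole. The fingers move at their own pace and stop on an object; "squeeze" is the grip in N (left out, the last holds). Time passes only in rows, so rows that do not move let the fingers close, or fill a call up. It gives the time, the measured TCP pose, the force, the opening and the grip force at its end, in the units of the state.
- r.sense(): the state, without advancing time (a new reading comes with each control period).
- r.snapshot(name): name is "side" or "top"; returns a dict with "pixels" (384x512x3 uint8, blue, green, red), "K" (3x3 intrinsics, pixels), "extrinsics" (4x4, takes a point from camera to world coordinates). Camera axes: x right, y down, z forward; pixel columns grow to the right and rows downward; lengths in mm; the calibration is good to about 2 mm. A picture is of the moment at which its call begins. There is no depth.
- r.hand_in(): hands the job in; it is judged then, once.
Trained networks look in a picture, given as the dict that the camera call returned (one of the last four; its "shot" number tells which), for a name from the list of things; names that differ only in an ending like _2 or _b are one class to them, and where a whole thing is asked for, a point or a joint stands for the part that bears it (a point fixed in the world has none). Each returns a list of dicts, best first, with "score" (0 to 1); they miss things now and then, are a little off and sometimes report something else, mostly with a low value. They report only what shows in the picture. A call takes as long as a camera call.
- r.spot_in(picture, target): "xy" ([column, row] in pixels, amid what is visible of it).
- r.regions_of(picture, target): "pixels" (384x512 bool, what is visible of it) and "xy" ([column, row] in pixels, amid what is visible of it).
- r.landmark_of(picture, target): "xy" ([column, row] in pixels: a listed point, or the origin of a listed thing).
The state is a dict: "time": time; "joint_pos": joint angles; "qd": joint speeds; "joint_efforts": joint torques, N m; "tool_pos": TCP position; "tcp_rot": TCP orientation; "ft_force": force on the tool from outside, world axes, zero at the start; "wrist_torque": the same for the moment, N m; "finger_gap": finger opening in mm; "grip_force": force on a finger pad.
Only numpy, scipy, OpenCV 4.12 (cv2) and the standard library are available. Lean on these libraries where they do the work, as an engineer would, in place of code of your own. Each camera call takes 0.05 s, during which the arm holds its last target. There are 200 camera calls.

## Working session

There is one attempt and no reset: what is moved stays moved. The work goes in short steps, Python scripts to look and compute and a tool call to move; the robot and the scene stay as the last step left them, time stands still between calls to the robot, and variables do not carry over. Pictures are saved under pics/ and viewed, at most 10 in all, crops included, and the job is handed in when it is done.

Besides the shell and the picture viewer there is one more tool, called as name([rows], argument=value, ...), one row to a line, values as JSON. carry_out: Moves the arm, as the interface text tells. Its arguments: {"type":"object","properties":{"commands":{"type":"array","items":{"type":"object","properties":{"jaw":{"type":"number"},"translation":{"type":"array","items":{"type":"number"}},"spin":{"type":"number"}}}},"squeeze":{"type":"number"}},"required":["commands"]}

```bash
mkdir -p pics; ls
cat > h.py <<'E'
import numpy as np, cv2
from bench import r
def ray(p,xy):
    K=np.array(p["K"]);T=np.array(p["extrinsics"])
    d=T[:3,:3]@np.linalg.solve(K,[xy[0],xy[1],1.0]);return T[:3,3],d
def atz(p,xy,z):
    o,d=ray(p,xy);return o+d*(z-o[2])/d[2]
def tri(a,b):
    A=np.zeros((3,3));v=np.zeros(3);L=[ray(*a),ray(*b)]
    for o,d in L:
        d=d/np.linalg.norm(d);M=np.eye(3)-np.outer(d,d);A+=M;v+=M@o
    x=np.linalg.solve(A,v)
    return x,[np.linalg.norm(np.cross(x-o,d/np.linalg.norm(d))) for o,d in L]
def proj(p,X):
    K=np.array(p["K"]);T=np.array(p["extrinsics"])
    c=T[:3,:3].T@(np.asarray(X,float)-T[:3,3]);q=K@c;return q[:2]/q[2]
E
python3 - <<'E'
from h import *
np.set_printoptions(precision=1,suppress=True)
P={n:r.snapshot(n) for n in("side","top")}
for n,p in P.items():
    cv2.imwrite(f"pics/{n}0.png",p["pixels"]); print(n,np.array(p["extrinsics"])[:3,3])
for t in["shaker","speed_grip","corner","back_fence","side_fence","rack","rack_grip","bottle_blue","bottle_red","labels","vial","tips_tray"]:
    L={n:r.landmark_of(p,t)[:2] for n,p in P.items()}
    print(t,[(n,np.array(q["xy"]),round(q["score"],2)) for n in L for q in L[n]],end=" ")
    if L["side"] and L["top"]: print(*tri((P["side"],L["side"][0]["xy"]),(P["top"],L["top"][0]["xy"])))
    else: print()
E
```

```text
pics
side [ 594.3 -885.7  787.7]
top [ 508.6   40.7 1322.9]
shaker [('side', array([223. , 139.6]), 0.73), ('side', array([300.3, 194.5]), 0.68), ('top', array([196. , 231.1]), 0.45)] [469.8 230.2 140.1] [np.float64(2.8263440695835285), np.float64(2.826344069583478)]
speed_grip [('side', array([212.4, 216. ]), 0.44), ('top', array([304. , 226.8]), 0.61), ('top', array([209.4, 174.4]), 0.45)] [ 472.1 -112.1   87.8] [np.float64(0.8944536520193713), np.float64(0.8944536520193693)]
corner [('side', array([274.4, 241.7]), 0.78), ('top', array([326.8, 173.9]), 0.94), ('top', array([301.4, 201.7]), 0.51)] [ 646.2 -194.3   77.2] [np.float64(3.0592844488493838), np.float64(3.0592844488491453)]
back_fence [('side', array([275.7, 229.3]), 0.66), ('side', array([272.8, 179.1]), 0.23), ('top', array([308.5, 174.1]), 0.58), ('top', array([391.2, 208.9]), 0.4)] [ 649.9 -135.3   66.6] [np.float64(4.8067692701274645), np.float64(4.80676927012724)]
side_fence [('side', array([251.3, 240. ]), 0.78), ('top', array([329.2, 189.9]), 0.55)] [ 588.3 -198.8   85.5] [np.float64(1.2157962163628264), np.float64
[... 508 characters left out ...]
31. , 148.9]), 0.4)] [652.  201.9   7.6] [np.float64(9.552582238257575), np.float64(9.552582238257779)]
bottle_red [('side', array([195.1, 330.5]), 0.75), ('top', array([390., 228.]), 0.41), ('top', array([303.4, 200.6]), 0.37)] [ 461.3 -419.3    4.5] [np.float64(3.3862633738768144), np.float64(3.38626337387688)]
labels [('side', array([303.6, 192.6]), 0.6), ('top', array([231.4, 147. ]), 0.47)] [758.3 124.1  -0.1] [np.float64(3.690624095041804), np.float64(3.690624095041859)]
vial [('side', array([219.1, 331.8]), 0.51), ('top', array([388.4, 207. ]), 0.57)] [ 525.7 -418.8    3.5] [np.float64(4.974064601184386), np.float64(4.974064601184369)]
tips_tray [('side', array([219.9, 138. ]), 0.51)]
```

Run:
```python
import cv2
a=cv2.imread("pics/top0.png")[120:270,160:420];b=cv2.imread("pics/side0.png")[110:350,130:390]
cv2.imwrite("pics/t1.png",cv2.resize(a,None,fx=3,fy=3,interpolation=cv2.INTER_CUBIC));cv2.imwrite("pics/s1.png",cv2.resize(b,None,fx=2.5,fy=2.5,interpolation=cv2.INTER_CUBIC))
```

```text
(no output)
```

View pics/t1.png

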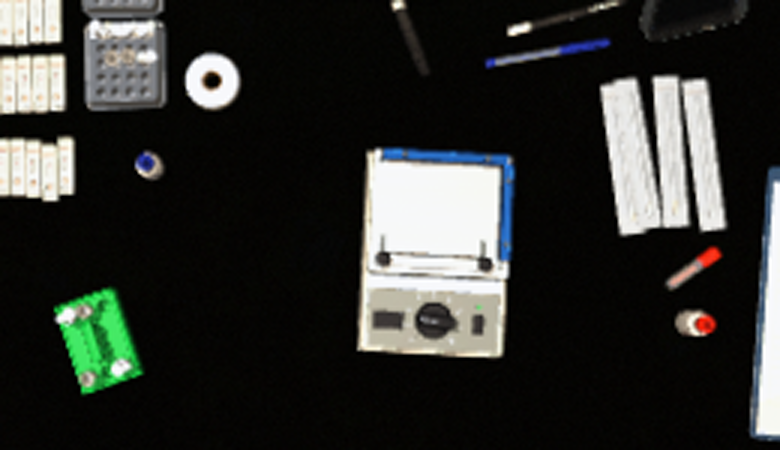

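View pics/s1.png

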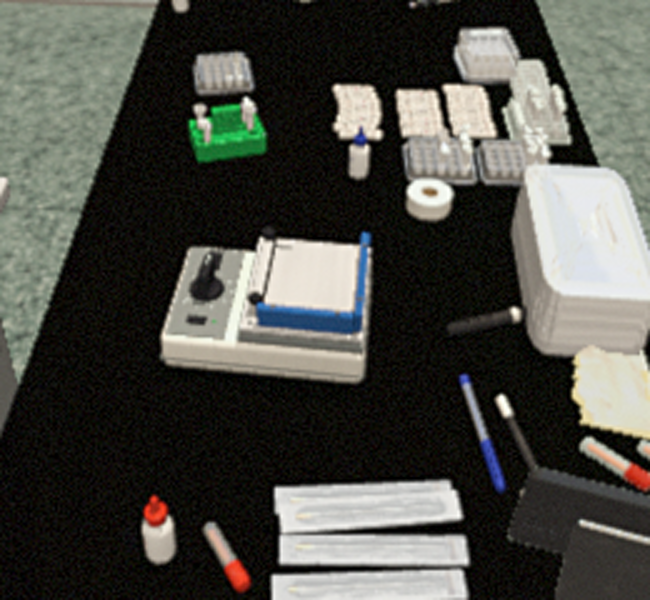

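Top view: the rack is at about (193,234) with its long axis roughly 18° from x, and the shaker is turned slightly with the knob near (304,227). Both bottles, the vial, the labels and the tray are well clear of the path. Next I'll fit the poses and zoom in on the knob.

```bash
cat > fit.py <<'E'
from h import *
from scipy.optimize import minimize
def box(x0,x1,y0,y1,z0,z1): return np.array([[x,y,z] for x in(x0,x1) for y in(y0,y1) for z in(z0,z1)],float)
def place(B,x,y,a):
    a=np.radians(a);R=np.array([[np.cos(a),-np.sin(a),0],[np.sin(a),np.cos(a),0],[0,0,1]]);return B@R.T+[x,y,0]
S=8
def sil(p,boxes,pose):
    m=np.zeros((384,512),np.uint8)
    for B in boxes:
        q=np.array([proj(p,X) for X in place(B,*pose)])
        cv2.fillConvexPoly(m,np.int32(np.round(cv2.convexHull(np.float32(q))*2**S)),255,cv2.LINE_AA,S)
    return m/255.
def fit(views,boxes,pose0):
    # views: list of (picture, mask float)
    def c(v): return sum(np.abs(sil(p,boxes,v)-m).sum() for p,m in views)
    best=None
    for da in(-6,0,6):
        s=np.array([[0,0,0],[8,0,0],[0,8,0],[0,0,4]])+np.add(pose0,[0,0,da])
        o=minimize(c,pose0,method="Nelder-Mead",options=dict(initial_simplex=s,xatol=.02,fatol=.1))
        if best is None or o.fun<best.fun: best=o
    return best.x,best.fun,sum(m.sum() for _,m in views)
FENCES=[box(93,103,-68,68,76,104),box(-11,93,-73,-63,76,104)]
SHAKER=[box(-113,113,-80,80,0,54),box(-29,105,-76,76,54,76)]+FENCES
T=[box(s*28-0,s*46,t*10,t*28,30,60) for s in(1,-1) for t in(1,-1)]
RACK=[box(-52,52,-35,35,0,30),box(-22,22,-6,6,30,66)]
E
python3 - <<'E'
from fit import *
np.set_printoptions(precision=2,suppress=True)
P={n:r.snapshot(n) for n in("side","top")}
def blue(p):
    h=cv2.cvtColor(p["pixels"],cv2.COLOR_BGR2HSV);return ((h[...,0]>95)&(h[...,0]<125)&(h[...,1]>130)&(h[...,2]>50))
def green(p):
    h=cv2.cvtColor(p["pixels"],cv2.COLOR_BGR2HSV);return ((h[...,0]>45)&(h[...,0]<80)&(h[...,1]>100)&(h[...,2]>40))
def roi(m,c,w):
    o=np.zeros(m.shape);y,x=int(c[1]),int(c[0]);o[y-w:y+w,x-w:x+w]=m[y-w:y+w,x-w:x+w];return o
t,s=P["top"],P["side"]
for nm,v in(("top",[t]),("side",[s]),("both",[t,s])):
    V=[(p,roi(blue(p),(310,185) if p is t else (265,225),32)) for p in v]
    print("fence",nm,*fit(V,FENCES,(555,-125,-3)))
V=[]
m=roi(green(t),(193,233),24); m=cv2.morphologyEx(np.uint8(m*255),cv2.MORPH_CLOSE,np.ones((7,7)))/255.
print("rack top",*fit([(t,m)],RACK,(457,265,18)))
ms=roi(green(s),(220,163),24); ms=cv2.morphologyEx(np.uint8(ms*255),cv2.MORPH_CLOSE,np.ones((5,5)))/255.
print("rack both",*fit([(t,m),(s,ms)],RACK,(457,265,18)))
for n,p in P.items():
    for g in("shaker","rack"):
        R=r.regions_of(p,g); print(n,g,[(q["xy"],q["pixels"].sum(),round(q["score"],2)) for q in R[:2]])
R=r.regions_of(t,"shaker")
a=cv2.resize(t["pixels"][207:247,280:330],(500,400),interpolation=cv2.INTER_CUBIC)
b=cv2.resize(s["pixels"][200:240,193:233],(300,300),interpolation=cv2.INTER_CUBIC)
c=np.zeros((400,800,3),np.uint8);c[:,:500]=a;c[:300,500:]=b
cv2.imwrite("pics/knob.png",cv2.convertScaleAbs(c,alpha=1.6))
E
```

```text
fence top [ 553.28 -123.86   -4.41] 170.1294117647059 263.0
fence side [ 552.5  -116.75   -4.29] 269.956862745098 384.0
fence both [ 552.03 -123.8    -4.28] 452.45490196078424 647.0
rack top [456.47 262.17  18.28] 68.7372549019608 680.0
rack both [456.64 262.23  18.11] 133.56470588235294 1231.0
side shaker [([239.6, 230.8], np.int64(4052), 0.89)]
side rack [([221.1, 161.1], np.int64(557), 0.6)]
top shaker [([305.7, 204.4], np.int64(3401), 0.64), ([392.9, 205.4], np.int64(3), 0.54)]
top rack [([192.3, 232.0], np.int64(647), 0.6)]
```

View pics/knob.png

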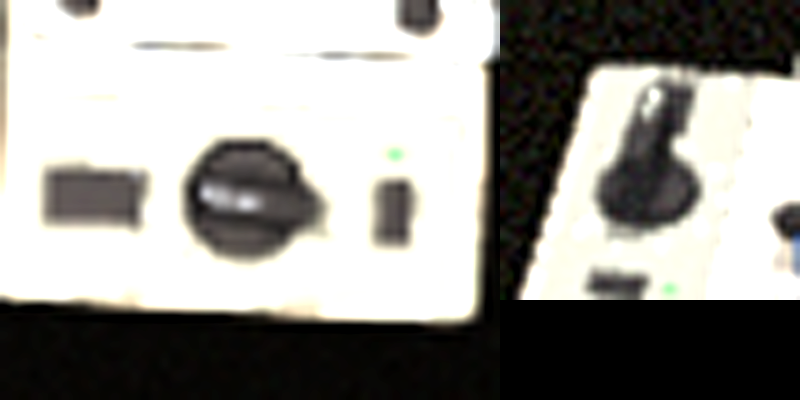

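The white pointer line is on the knob's left half, in the top zoom from about (205,190) to (258,203). So the pointer is at about +78° in the world, roughly 50° clockwise from the zero stop. The fence fit is loose, so I'll refine the shaker pose using its full outline.

Run:
```python
from fit import *
np.set_printoptions(precision=2,suppress=True)
P={n:r.snapshot(n) for n in("side","top")};t,s=P["top"],P["side"]
def gray(p): return cv2.GaussianBlur(p["pixels"],(3,3),0).max(axis=2)
V={}
for p,sd in((t,(305,190)),(s,(240,240))):
    b=np.uint8(p["pixels"].max(axis=2)>70); b=cv2.morphologyEx(b,cv2.MORPH_CLOSE,np.ones((5,5)))
    n,l=cv2.connectedComponents(b); m=(l==l[sd[1],sd[0]]).astype(np.uint8)
    c,_=cv2.findContours(m,cv2.RETR_EXTERNAL,cv2.CHAIN_APPROX_NONE); cv2.drawContours(m,c,-1,1,-1)
    V[id(p)]=m.astype(float); print(m.sum(),l[sd[1],sd[0]])
for nm,v in(("top",[t]),("side",[s]),("both",[t,s])):
    res=fit([(p,V[id(p)]) for p in v],SHAKER,(555,-123,-3.5)); print(nm,*res)
pose=res[0]
pose=fit([(t,V[id(t)])],SHAKER,(555,-123,-3.5))[0]
print("corner",[place(np.array([[93,-63,76.]]),*pose),proj(t,place(np.array([[93,-63,76.]]),*pose)[0])],"knob",place(np.array([[-80,0,85.]]),*pose))
# pointer line: bright pixels on the knob
k=place(np.array([[-80,0,92.]]),*pose)[0]; print("px knob top",proj(t,k),proj(s,k))
# knob heading by brightness: bar fit as white-line; sample gray in polar around knob
g=t["pixels"].mean(axis=2); c=proj(t,k)
ys,xs=np.mgrid[220:234,297:313]; w=g[220:234,297:313]
for row in np.int32(w): print(row)
```

```text
3362 17
4206 6
top [ 547.65 -122.3    -4.45] 128.85098039215686 3362.0
side [ 548.57 -113.01   -4.92] 289.0196078431373 4206.0
both [ 548.06 -121.14   -4.65] 488.0705882352941 7568.0
corner [array([[ 635.47, -192.33,   76.  ]]), array([326.21, 176.27])] knob [[ 467.89 -116.09   85.  ]]
px knob top [305.39 227.85] [210.37 215.79]
[181 181 181 181 166 157 155 155 155 155 165 176 212 188 178 178]
[181 181 181 162  91  37  34  30  32  36 101 151 174 178 178 178]
[183 181 167  76  33  45  59  55  59  52  37  61 144 174 178 178]
[188 173  98  36  52  53  52  51  51  52  59  40  48 160 178 191]
[181 134  51  33  34  38  38  39  37  45  46  47  26 143 174 211]
[180  88  19  75  71  61  40  32  32  32  30  31  28  69 146 174]
[182  83  12 124 117 111  81  93  77  53  46  40  38  36  75 151]
[183  90  21  33  83  93  94 138 111  63  49  48  47  46  58 108]
[186  98  29  32  31  35  35  37  40  43  45  46  45  45  61 116]
[181 135  53  46  44  43  38  36  33  28  26  26  36  61  89 133]
[180 180 101  45  48  56  55  53  54  44  38  33  93 130 137 136]
[180 174 152 110  52  51  50  50  48  44  54  88 164 177 177 177]
[187 166 175 179 118  91  75  71  69  84 114 167 183 192 180 177]
[200 184 179 180 179 179 155 147 147 172 178 178 194 223 192 177]
```

```bash
cat >> h.py <<'E'
def yaw():
    s=r.sense(); return s["tcp_rot"][2]
def go(target,ya):
    "shift (mm) in tool axes after spinning to yaw ya, plus the spin (rad)"
    s=r.sense();y0=s["tcp_rot"][2];d=np.array(target)-s["tool_pos"]
    a=np.radians(ya);c,n=np.cos(a),np.sin(a)
    print("rot",np.round(s["tcp_rot"],2),"spin rad",round(float(-np.radians((ya-y0+180)%360-180)),3),"shift",np.round([c*d[0]+n*d[1],n*d[0]-c*d[1],-d[2]],1),"world d",np.round(d,1))
E
python3 - <<'E'
from h import *
np.set_printoptions(precision=2,suppress=True)
s=r.sense();print(s["tcp_rot"],s["tool_pos"],s["joint_pos"],s["time"],s["ft_force"])
t=r.snapshot("top")
print("skirt",atz(t,(304,226.2),60))
a,b=[atz(t,q,92) for q in((280+205/10-.0,207+190/10),(280+258/10,207+203/10))]
print(a,b,np.degrees(np.arctan2(*(a-b)[1::-1])))
a,b=[atz(t,q,85) for q in((299.,225.4),(311.3,228))]
print("bar",a,b,np.degrees(np.arctan2(*(a-b)[1::-1])))
# fence outer back edge
a,b=[atz(t,q,104) for q in((160+381/3,120+150/3),(160+512/3,120+157/3))]
print("fence",a,b,np.degrees(np.arctan2(*(a-b)[1::-1]))-90)
for n in range(2):
  p=r.snapshot("top");q=r.snapshot("side")
  for k in("speed_grip","corner"):
    A=r.landmark_of(p,k);B=r.landmark_of(q,k)
    if A and B: print(k,A[0]["score"],B[0]["score"],A[0]["xy"],tri((p,A[0]["xy"]),(q,B[0]["xy"])),atz(p,A[0]["xy"],85 if k[0]=="s" else 76))
go((470,-114,195),75);go((470,-114,195),-105)
E
```

```text
[-179.99   -0.     23.65] [ 240.71 -549.57  195.35] [-71.24   7.47  85.27   0.    87.26  -4.89] 1.75 [-0.11  0.07 -0.45]
skirt [ 472.37 -115.74   60.  ]
[ 474.19 -100.49   92.  ] [ 469.62 -117.49   92.  ] 74.96268197859155
bar [476.04 -96.48  85.  ] [ 466.74 -136.18   85.  ] 76.80794331688745
fence [655.88 -61.01 104.  ] [ 645.08 -201.96  104.  ] -4.381633615579062
speed_grip 0.49 0.73 [306.9, 227.9] (array([ 473.62, -119.97,   94.57]), [np.float64(5.954768249570484), np.float64(5.954768249570575)]) [ 467.38 -121.9    85.  ]
corner 0.84 0.75 [326.7, 177.7] (array([ 638.77, -194.59,   71.5 ]), [np.float64(7.617897448638685), np.float64(7.617897448638679)]) [ 630.68 -193.78   76.  ]
speed_grip 0.55 0.59 [304.6, 228.8] (array([ 470.72, -112.39,   95.26]), [np.float64(5.752430142662049), np.float64(5.752430142661904)]) [ 464.64 -114.33   85.  ]
corner 0.86 0.73 [325.8, 173.8] (array([ 562.89, -152.61,  327.25]), [np.float64(54.040433615825684), np.float64(54.0404336158256)]) [ 643.7  -191.27   76.  ]
rot [-180.     -0.     23.65] spin rad -0.896 shift [480.1 108.7   0.4] world d [229.3 435.6  -0.4]
rot [-180.     -0.     23.65] spin rad 2.245 shift [-480.1 -108.7    0.4] world d [229.3 435.6  -0.4]
```

carry_out([
  {"translation": [0.0241,-0.0191,0],"spin": 0,"jaw": 0.035},
  {"translation": [0.0241,-0.0191,0],"spin": 0,"jaw": 0.035},
  {"translation": [0.0241,-0.0191,0],"spin": 0,"jaw": 0.035},
  {"translation": [0.0241,-0.0191,0],"spin": 0,"jaw": 0.035},
  {"translation": [0.0241,-0.0191,0],"spin": 0,"jaw": 0.035},
  {"translation": [0.0241,-0.0191,0],"spin": 0,"jaw": 0.035},
  {"translation": [0.0241,-0.0191,0],"spin": 0,"jaw": 0.035},
  {"translation": [0.0241,-0.0191,0],"spin": 0,"jaw": 0.035},
], squeeze=40)

```text
time: 3.07
tool_pos: [356.5, -331.0, 195.5]
tcp_rot: [180.0, -0.0, 23.6]
ft_force: [0.3, 0.0, -0.1]
finger_gap: 34.7
grip_force: 0.0
```

carry_out([
  {"translation": [0.0241,-0.0191,0],"spin": 0,"jaw": 0.035},
  {"translation": [0.0241,-0.0191,0],"spin": 0,"jaw": 0.035},
  {"translation": [0.0241,-0.0191,0],"spin": 0,"jaw": 0.035},
  {"translation": [0.0241,-0.0191,0],"spin": 0,"jaw": 0.035},
  {"translation": [0.0241,-0.0191,0],"spin": 0,"jaw": 0.035},
  {"translation": [0.0241,-0.0191,0],"spin": 0,"jaw": 0.035},
  {"translation": [0.0241,-0.0191,0],"spin": 0,"jaw": 0.035},
  {"translation": [0.0241,-0.0191,0],"spin": 0,"jaw": 0.035},
])

```text
time: 3.73
tool_pos: [471.9, -113.5, 195.6]
tcp_rot: [180.0, -0.0, 23.7]
ft_force: [0.6, -0.1, -0.1]
finger_gap: 35.3
grip_force: 0.0
```

carry_out([
  {"translation": [0,0,0.01],"spin": -0.114,"jaw": 0.035},
  {"translation": [0,0,0.01],"spin": -0.114,"jaw": 0.035},
  {"translation": [0,0,0.01],"spin": -0.114,"jaw": 0.035},
  {"translation": [0,0,0.01],"spin": -0.114,"jaw": 0.035},
  {"translation": [0,0,0.01],"spin": -0.114,"jaw": 0.035},
  {"translation": [0,0,0.01],"spin": -0.114,"jaw": 0.035},
  {"translation": [0,0,0.01],"spin": -0.114,"jaw": 0.035},
  {"translation": [0,0,0.01],"spin": -0.114,"jaw": 0.035},
])

```text
time: 4.4
tool_pos: [471.4, -115.0, 115.0]
tcp_rot: [180.0, 0.0, 76.2]
ft_force: [0.4, -0.6, 0.4]
finger_gap: 35.2
grip_force: 0.0
```

Run:
```python
from h import *
t=r.snapshot("top");s=r.snapshot("side")
a=cv2.resize(t["pixels"][160:260,270:350],(400,500),interpolation=cv2.INTER_CUBIC)
b=cv2.resize(s["pixels"][160:260,170:250],(400,500),interpolation=cv2.INTER_CUBIC)
cv2.imwrite("pics/k2.png",cv2.convertScaleAbs(np.hstack([a,b]),alpha=1.4))
print(proj(s,(471.4,-115,115)),proj(s,(472,-115.5,92)))
```

```text
[211.2715784  209.45095321] [211.83647525 215.69980652]
```

View pics/k2.png

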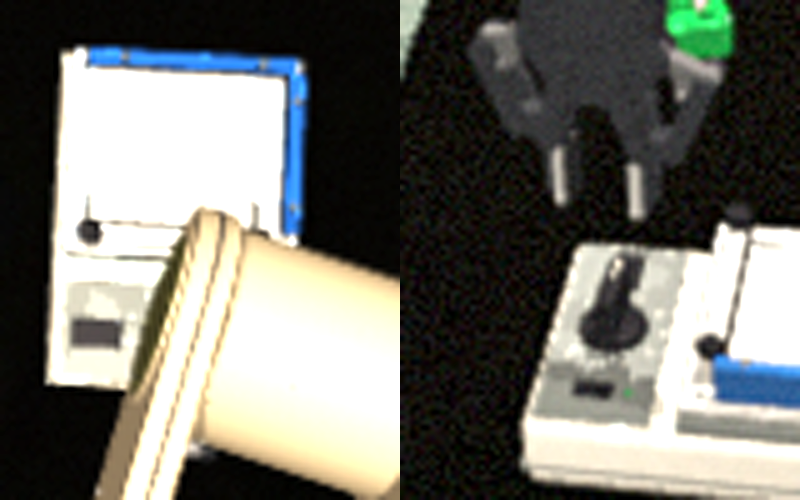

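The side view shows the fingertips straddling the bar, with their middle at about (210,202). The bar is a touch to the right, so I'm nudging +2 mm in x and descending.

carry_out([
  {"translation": [0.0005,0.002,0.007],"spin": 0,"jaw": 0.035},
  {"translation": [0,0,0.007],"spin": 0,"jaw": 0.035},
  {"translation": [0,0,0.007],"spin": 0,"jaw": 0.035},
  {"translation": [0,0,0.007],"spin": 0,"jaw": 0.035},
  {"translation": [0,0,0.007],"spin": 0,"jaw": 0.035},
  {"translation": [0,0,0.007],"spin": 0,"jaw": 0.035},
  {"translation": [0,0,0.006],"spin": 0,"jaw": 0.035},
  {"translation": [0,0,0],"spin": 0,"jaw": 0.035},
])

```text
time: 5.17
tool_pos: [472.3, -114.6, 65.6]
tcp_rot: [-179.9, -0.0, 75.9]
ft_force: [0.4, 0.4, 0.1]
finger_gap: 35.0
grip_force: 0.0
```

carry_out([
  {"jaw": 0.006,"translation": [0,0,0],"spin": 0},
  {"jaw": 0.006,"translation": [0,0,0],"spin": 0},
  {"jaw": 0.006,"translation": [0,0,0],"spin": 0},
  {"jaw": 0.006,"translation": [0,0,0],"spin": 0},
  {"jaw": 0.006,"translation": [0,0,0],"spin": 0},
  {"jaw": 0.006,"translation": [0,0,0],"spin": 0},
  {"jaw": 0.006,"translation": [0,0,0],"spin": 0},
  {"jaw": 0.006,"translation": [0,0,0],"spin": 0},
], squeeze=40)

```text
time: 5.83
tool_pos: [473.4, -115.0, 67.5]
tcp_rot: [180.0, 0.0, 75.9]
ft_force: [0.2, 0.5, -0.2]
finger_gap: 5.9
grip_force: 0.0
```

Run:
```python
from h import *
s=r.sense()
for k in s: print(k,np.round(s[k],2))
```

```text
time 5.83
joint_pos [-19.68  -4.34 111.03  -0.    73.3   -5.59]
qd [ 0.03  0.2   0.13  0.02 -0.04  0.01]
joint_efforts [ -0.   -42.74 -46.71  -0.    -0.     0.  ]
tool_pos [ 473.43 -114.99   67.45]
tcp_rot [179.99   0.    75.91]
ft_force [ 0.25  0.53 -0.22]
wrist_torque [-0.02 -0.08  0.03]
grip_force 0.0
finger_gap 5.91
```

Run:
```python
from h import *
t=r.snapshot("top");s=r.snapshot("side")
a=cv2.resize(t["pixels"][180:260,270:350],(320,320),interpolation=cv2.INTER_CUBIC)
b=cv2.resize(s["pixels"][180:240,180:240],(480,480),interpolation=cv2.INTER_CUBIC)
c=np.zeros((480,800,3),np.uint8);c[:320,:320]=a;c[:,320:]=b
cv2.imwrite("pics/k3.png",cv2.convertScaleAbs(c,alpha=1.6))
```

```text
(no output)
```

View pics/k3.png

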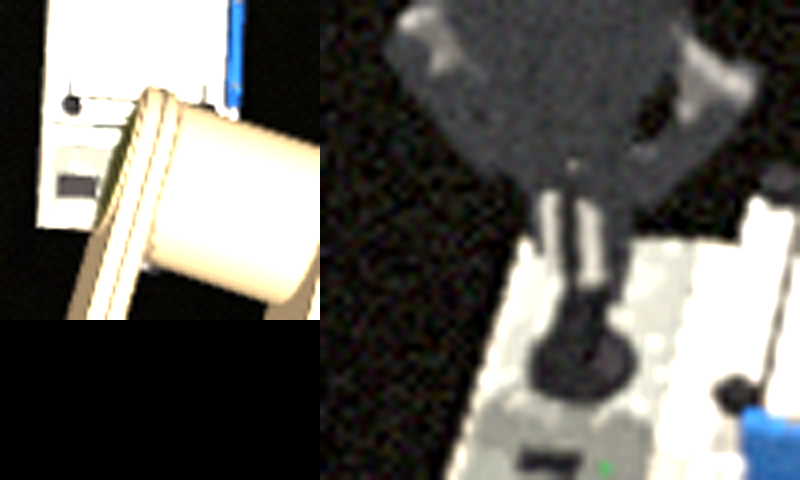

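The side view shows the closed fingers, whose pads end near (212,216), in front of the bar and not around it. By the calibration the tips should be near row 222, so they may still be above the bar. I'll feel downwards gently, since contact will settle it.

carry_out([
  {"jaw": 0.006,"translation": [0,0,0.001],"spin": 0},
  {"jaw": 0.006,"translation": [0,0,0.001],"spin": 0},
  {"jaw": 0.006,"translation": [0,0,0.001],"spin": 0},
  {"jaw": 0.006,"translation": [0,0,0.001],"spin": 0},
  {"jaw": 0.006,"translation": [0,0,0],"spin": 0},
  {"jaw": 0.006,"translation": [0,0,0],"spin": 0},
  {"jaw": 0.006,"translation": [0,0,0],"spin": 0},
  {"jaw": 0.006,"translation": [0,0,0],"spin": 0},
])

```text
time: 6.6
tool_pos: [473.5, -115.0, 63.5]
tcp_rot: [180.0, 0.0, 75.9]
ft_force: [-0.1, -1.0, -0.3]
finger_gap: 5.9
grip_force: 0.0
```

Run:
```python
from h import *
np.set_printoptions(precision=2,suppress=True)
s=r.sense();print(s["tool_pos"],s["ft_force"],s["joint_pos"])
p=r.snapshot("side");t=r.snapshot("top")
print("K",np.array(p["K"]).round(1).tolist(),"pred tcp",proj(p,(473,-115,63)),"pred bar ends top",proj(p,(476.5,-97,92)),proj(p,(467.5,-134,92)),"skirt",proj(p,(472,-115.5,60)),"console near right front/back",[proj(p,place_) for place_ in ((472,-115,54),)])
print(np.int32(p["pixels"][205:232,200:226].mean(axis=2)))
```

```text
[ 473.45 -115.     63.46] [-0.11 -0.98 -0.3 ] [-19.68  -4.06 111.22  -0.    72.84  -5.59]
K [[364.7, 0.0, 252.7], [0.0, 364.7, 190.8], [0.0, 0.0, 1.0]] pred tcp [212.66 223.08] pred bar ends top [214.15 211.47] [209.46 220.05] skirt [212.34 223.95] console near right front/back [array([212.45, 225.34])]
[[  3  22  12   6  13  19  39  66 102  86  45  25  34  40  39  40  34  37
   42  38  43  45  40  26  24   9]
 [  9   1  18   5  12   4  38  84 129  94  40  19  55  66  48  39  39  37
   43  33  37  33  24  12   9  10]
 [  5   3  11   7  13  19  35  79 133  97  42  27  81 123  96  55  36  33
   32  15  18  10  16   7   5   5]
 [ 12  20   5   1   5  14  32  72 133 104  45  22  88 135 112  57  38  34
   36  19   1  20   1   0   2   2]
 [  8  14   6  11  23  61  42  65 130 103  43  24  88 136 111  60  35  33
   33  44  39  56  43  50  55  27]
 [  6   6   9   0  53 157  95  57 129 100  45  29  87 134 120  65  32  29
   42 108 130 135 131 159 156 116]
 [  4  20   0   0  72 199 132  61 124 102  45  19  71 132 126  68  36  29
   46 127 145 149 149 158 158 144]
 [ 16   4   4   5  86 177 127  7
[... 1448 characters left out ...]
38  47  42
   35  66 139 146 149 147 186 226]
 [148 169 159 158 158 100  44  23  21  22  21  19  30  19  19  32  46  36
   29  87 143 155 178 167 195 226]
 [194 175 163 161 142 109  54  23  23  26  25  25  30  29  32  28  34  25
   50 128 146 149 162 160 215 230]
 [163 142 134 132 122 114  71  37  29  22  27  24  24  23  24  25  23  51
  100 145 147 144 138 147 222 231]
 [146 118 111 117 143 138 108  85  55  36  26  26  25  22  32  29  66 126
  144 167 152 143 150 183 226 231]
 [131 103 102 124 133 129 119 111 102  91  73  56  52  57  66  84 127 149
  151 174 169 151 157 195 226 229]
 [102  94  95 107 108 111 114 114 117 112  96  88  88  88  93  98 115 118
  116 134 155 145 157 214 229 229]]
```

carry_out([
  {"jaw": 0.035,"translation": [0,0,0],"spin": 0},
  {"jaw": 0.035,"translation": [0,0,0],"spin": 0},
  {"jaw": 0.035,"translation": [0,0,0],"spin": 0},
  {"jaw": 0.035,"translation": [0,0,0.002],"spin": 0},
  {"jaw": 0.035,"translation": [0,0,0.002],"spin": 0},
  {"jaw": 0.035,"translation": [0,0,0.002],"spin": 0},
  {"jaw": 0.035,"translation": [0,0,0.002],"spin": 0},
  {"jaw": 0.035,"translation": [0,0,0],"spin": 0},
])

```text
time: 7.37
tool_pos: [472.9, -114.8, 54.7]
tcp_rot: [-179.9, -0.0, 75.9]
ft_force: [0.2, -0.5, -0.1]
finger_gap: 35.1
grip_force: 0.0
```

Run:
```python
from h import *
np.set_printoptions(precision=2,suppress=True)
s=r.sense();print(s["tool_pos"],s["ft_force"],s["joint_pos"])
p=r.snapshot("side")
b=cv2.resize(p["pixels"][150:240,170:250],(640,600)[:2] if 0 else (533,600),interpolation=cv2.INTER_CUBIC)
for X in [(473,-115,55),(476.5,-97,92),(467.5,-134,92),(472,-115.5,60)]:
    q=proj(p,X); cv2.circle(b,(int((q[0]+.5-170)*6.667),int((q[1]+.5-150)*6.667)),3,(0,0,255),-1)
cv2.imwrite("pics/k4.png",cv2.convertScaleAbs(b,alpha=1.6))
```

```text
[ 472.92 -114.83   54.69] [ 0.19 -0.45 -0.09] [-19.69  -3.45 111.62  -0.    71.89  -5.59]
```

View pics/k4.png

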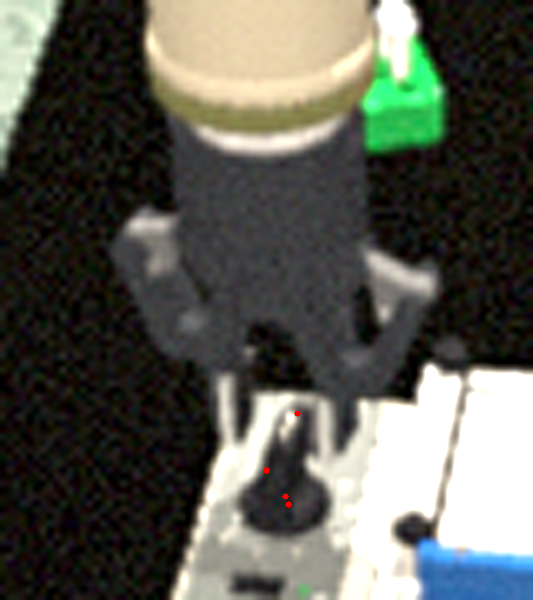

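The side view shows the bar's far end between the finger tips, with the tip middle at about (211,217). That's higher in the image than the reported TCP predicts. Closing now is a harmless test of whether the bar is between the pads.

carry_out([
  {"jaw": 0.008,"translation": [0,0,0],"spin": 0},
  {"jaw": 0.008,"translation": [0,0,0],"spin": 0},
  {"jaw": 0.008,"translation": [0,0,0],"spin": 0},
  {"jaw": 0.008,"translation": [0,0,0],"spin": 0},
  {"jaw": 0.008,"translation": [0,0,0],"spin": 0},
  {"jaw": 0.008,"translation": [0,0,0],"spin": 0},
  {"jaw": 0.008,"translation": [0,0,0],"spin": 0},
  {"jaw": 0.008,"translation": [0,0,0],"spin": 0},
], squeeze=20)

```text
time: 8.08
tool_pos: [471.5, -114.1, 55.3]
tcp_rot: [-179.7, -0.0, 75.9]
ft_force: [-9.8, 5.2, 9.0]
finger_gap: 11.8
grip_force: 19.6
```

carry_out([
  {"jaw": 0.035,"translation": [0,0,0],"spin": 0},
  {"jaw": 0.035,"translation": [0,0,0],"spin": 0},
  {"jaw": 0.035,"translation": [-0.0004,-0.0016,0.003],"spin": 0},
  {"jaw": 0.035,"translation": [0,0,0.003],"spin": 0},
  {"jaw": 0.035,"translation": [0,0,0.003],"spin": 0},
  {"jaw": 0.035,"translation": [0,0,0.003],"spin": 0},
  {"jaw": 0.035,"translation": [0,0,0.003],"spin": 0},
  {"jaw": 0.035,"translation": [0,0,0],"spin": 0},
])

```text
time: 8.75
tool_pos: [471.1, -114.8, 39.4]
tcp_rot: [-179.9, -0.0, 75.9]
ft_force: [0.7, 0.1, 1.4]
finger_gap: 34.9
grip_force: 0.0
```

carry_out([
  {"jaw": 0.008,"translation": [0,0,0],"spin": 0},
  {"jaw": 0.008,"translation": [0,0,0],"spin": 0},
  {"jaw": 0.008,"translation": [0,0,0],"spin": 0},
  {"jaw": 0.008,"translation": [0,0,0],"spin": 0},
  {"jaw": 0.008,"translation": [0,0,0],"spin": 0},
  {"jaw": 0.008,"translation": [0,0,0],"spin": 0},
  {"jaw": 0.008,"translation": [0,0,0],"spin": 0},
  {"jaw": 0.008,"translation": [0,0,0],"spin": 0},
], squeeze=30)

```text
time: 9.42
tool_pos: [471.1, -114.7, 40.5]
tcp_rot: [-179.9, -0.0, 75.9]
ft_force: [-5.0, 2.9, 3.6]
finger_gap: 12.3
grip_force: 31.8
```

Run:
```python
from h import *
np.set_printoptions(precision=2,suppress=True)
s=r.sense();print(r.grasp_offset,s["tool_pos"],s["ft_force"],s["wrist_torque"],s["grip_force"],s["tcp_rot"])
p=r.snapshot("side")
g=np.int32(p["pixels"][206:230,203:222].mean(axis=2)); print(g)
print([a for a in dir(r) if a[0]!="_"])
```

```text
18.700000000000003 [ 471.14 -114.67   40.5 ] [-5.    2.87  3.63] [0.33 0.8  0.04] 31.788861751556396 [-179.92   -0.01   75.91]
[[ 33  41  38  39  39  37  36  22  16  41  38  44  42  38  33  47  51  54
   50]
 [ 35  38  39  44  35  37  36  31  20  27  32  34  38  28  30  42  49  59
   57]
 [ 30  44  36  41  32  34  24  25  30  44  32  35  38  37  31  43  38  47
   47]
 [ 29  39  38  38  40  25  35  26  83 130  73  40  42  40  36  36  41  36
   40]
 [ 18  37  38  41  49  35  32  33  96 138  76  33  36  41  37  38  39  35
   35]
 [  2  21  39  81 127  78  28  30  99 135  73  34  35  41  34  35  38  35
   38]
 [  4  19  43 106 139  77  30  33  95  94  71  49  39  38  33  37  58  69
   49]
 [ 17  83  54 106 138  73  26  28  72  62 116 103  53  35  32  40  97 147
  128]
 [ 65 183 105  94 135  72  27  20  52  87 134 131  77  42  32  37 102 160
  148]
 [ 82 196 114  90 134  73  26  17  34  83 122 131  86  45  33  33 102 151
  150]
 [128 166  85  80 131  77  27  24  26  56 110 133  94  46  31  37  96 141
  145]
 [145 166  87  82 133  86  36  23  22  40 109 135  93  49  33  44 109 143
  145]
 
[... 377 characters left out ...]
 58  45  82 142 149
  181]
 [148 147 135  82  35  22  26  19  28  21  22  48  56  34  37  50 110 147
  166]
 [147 148 126  65  25  23  28  28  27  20  18  26  32  29  36  42  76 141
  146]
 [145 123  94  42  22  19  28  20  21  13  23  27  29  25  23  29  63 138
  147]
 [125 100  71  28  27  26  24  27  20  25  23  29  30  23  23  24  83 145
  153]
 [114 111 101  52  22  27  27  29  25  24  24  28  30  24  23  59 131 146
  149]
 [110 115 115  78  37  27  18  18  25  37  27  27  28  23  50  99 145 148
  144]
 [119 146 139 115  78  49  31  32  26  28  31  24  26  63 124 110 127 123
  139]]
['PlanningError', 'grasp_offset', 'hand_in', 'landmark_of', 'regions_of', 'sense', 'snapshot', 'spot_in']
```

carry_out([
  {"jaw": 0.008,"translation": [0,0,0],"spin": -0.1},
  {"jaw": 0.008,"translation": [0,0,0],"spin": -0.1},
  {"jaw": 0.008,"translation": [0,0,0],"spin": -0.1},
  {"jaw": 0.008,"translation": [0,0,0],"spin": -0.1},
  {"jaw": 0.008,"translation": [0,0,0],"spin": -0.1},
  {"jaw": 0.008,"translation": [0,0,0],"spin": -0.1},
  {"jaw": 0.008,"translation": [0,0,0],"spin": -0.1},
  {"jaw": 0.008,"translation": [0,0,0],"spin": 0},
])

```text
time: 10.13
tool_pos: [470.9, -114.6, 40.5]
tcp_rot: [-179.9, -0.1, 116.4]
ft_force: [-6.7, 2.1, 4.6]
finger_gap: 11.7
grip_force: 32.0
```

carry_out([
  {"jaw": 0.008,"translation": [0,0,0],"spin": -0.05},
  {"jaw": 0.008,"translation": [0,0,0],"spin": -0.05},
  {"jaw": 0.008,"translation": [0,0,0],"spin": -0.05},
  {"jaw": 0.008,"translation": [0,0,0],"spin": -0.05},
  {"jaw": 0.008,"translation": [0,0,0],"spin": 0},
  {"jaw": 0.008,"translation": [0,0,0],"spin": 0},
  {"jaw": 0.008,"translation": [0,0,0],"spin": 0},
  {"jaw": 0.008,"translation": [0,0,0],"spin": 0},
])

```text
time: 10.8
tool_pos: [470.8, -114.7, 40.5]
tcp_rot: [-179.9, -0.1, 127.5]
ft_force: [-6.6, 1.4, 5.2]
finger_gap: 12.2
grip_force: 32.0
```

Run:
```python
from h import *
np.set_printoptions(precision=2,suppress=True)
s=r.sense();print(s["tool_pos"],s["ft_force"],s["wrist_torque"],s["grip_force"],s["tcp_rot"],s["joint_efforts"])
```

```text
[ 470.77 -114.66   40.49] [-6.6   1.42  5.19] [0.37 1.11 0.03] 31.997292637825012 [-179.93   -0.1   127.48] [ -0.14 -41.95 -46.86   0.13  -2.47   0.04]
```

carry_out([
  {"jaw": 0.008,"translation": [0,0,0],"spin": -0.025},
  {"jaw": 0.008,"translation": [0,0,0],"spin": -0.025},
  {"jaw": 0.008,"translation": [0,0,0],"spin": -0.025},
  {"jaw": 0.008,"translation": [0,0,0],"spin": -0.025},
  {"jaw": 0.008,"translation": [0,0,0],"spin": 0},
  {"jaw": 0.008,"translation": [0,0,0],"spin": 0},
  {"jaw": 0.008,"translation": [0,0,0],"spin": 0},
  {"jaw": 0.008,"translation": [0,0,0],"spin": 0},
])

```text
time: 11.47
tool_pos: [470.7, -114.7, 40.5]
tcp_rot: [-179.9, -0.1, 133.1]
ft_force: [-6.6, 2.3, 5.1]
finger_gap: 12.0
grip_force: 36.4
```

Run:
```python
from h import *
np.set_printoptions(precision=2,suppress=True)
s=r.sense();print(s["tool_pos"],s["ft_force"],s["wrist_torque"],s["grip_force"],s["tcp_rot"],s["joint_efforts"])
```

```text
[ 470.74 -114.65   40.49] [-6.62  2.33  5.1 ] [ 0.43  1.13 -0.78] 36.36621952056885 [-179.95   -0.12  133.14] [  0.68 -41.89 -46.89  -0.16  -2.6   -0.8 ]
```

The wrist moment rose to 0.78 N m at yaw 133°, next to the expected stop at about 131°, so the knob is at its zero stop. I'll release, lift and turn towards the rack.

carry_out([
  {"jaw": 0.035,"translation": [0,0,0],"spin": 0},
  {"jaw": 0.035,"translation": [0,0,0],"spin": 0},
  {"jaw": 0.035,"translation": [0,0,0],"spin": 0},
  {"jaw": 0.035,"translation": [0,0,-0.02],"spin": 0},
  {"jaw": 0.035,"translation": [0,0,-0.03],"spin": 0},
  {"jaw": 0.035,"translation": [0,0,-0.03],"spin": 0},
  {"jaw": 0.035,"translation": [0,0,-0.03],"spin": 0},
  {"jaw": 0.035,"translation": [0,0,-0.03],"spin": 0},
])

```text
time: 12.13
tool_pos: [471.8, -114.9, 181.9]
tcp_rot: [180.0, 0.0, 133.2]
ft_force: [-0.4, -0.1, 0.7]
finger_gap: 35.0
grip_force: 0.0
```

carry_out([
  {"jaw": 0.05,"translation": [0,0,0],"spin": 0.125},
  {"jaw": 0.05,"translation": [0,0,0],"spin": 0.125},
  {"jaw": 0.05,"translation": [0,0,0],"spin": 0.125},
  {"jaw": 0.05,"translation": [0,0,0],"spin": 0.125},
  {"jaw": 0.05,"translation": [0,0,0],"spin": 0.125},
  {"jaw": 0.05,"translation": [0,0,0],"spin": 0.125},
  {"jaw": 0.05,"translation": [0,0,0],"spin": 0.125},
  {"jaw": 0.05,"translation": [0,0,0],"spin": 0.125},
])

```text
time: 12.8
tool_pos: [472.0, -115.0, 180.5]
tcp_rot: [180.0, -0.0, 75.6]
ft_force: [0.1, -0.3, 0.4]
finger_gap: 49.9
grip_force: 0.0
```

carry_out([
  {"jaw": 0.05,"translation": [0,0,0],"spin": 0.125},
  {"jaw": 0.05,"translation": [0,0,0],"spin": 0.125},
  {"jaw": 0.05,"translation": [0,0,0],"spin": 0.125},
  {"jaw": 0.05,"translation": [0,0,0],"spin": 0.125},
  {"jaw": 0.05,"translation": [0,0,0],"spin": 0.125},
  {"jaw": 0.05,"translation": [0,0,0],"spin": 0.125},
  {"jaw": 0.05,"translation": [0,0,0],"spin": 0.125},
  {"jaw": 0.05,"translation": [0,0,0],"spin": 0.125},
])

```text
time: 13.47
tool_pos: [472.0, -115.0, 180.5]
tcp_rot: [180.0, -0.0, 18.3]
ft_force: [-0.4, 0.8, 0.5]
finger_gap: 50.1
grip_force: 0.0
```

Run:
```python
from h import *
go((456.6,262.2,120),18.2)
```

```text
rot [ 1.7998e+02 -3.0000e-02  1.8270e+01] spin rad 0.001 shift [ 103.2 -363.1   60.5] world d [-15.4 377.2 -60.5]
```

carry_out([
  {"jaw": 0.05,"translation": [0.0065,-0.0227,0.002],"spin": 0},
  {"jaw": 0.05,"translation": [0.0065,-0.0227,0.002],"spin": 0},
  {"jaw": 0.05,"translation": [0.0065,-0.0227,0.002],"spin": 0},
  {"jaw": 0.05,"translation": [0.0065,-0.0227,0.002],"spin": 0},
  {"jaw": 0.05,"translation": [0.0065,-0.0227,0.002],"spin": 0},
  {"jaw": 0.05,"translation": [0.0065,-0.0227,0.002],"spin": 0},
  {"jaw": 0.05,"translation": [0.0065,-0.0227,0.002],"spin": 0},
  {"jaw": 0.05,"translation": [0.0065,-0.0227,0.002],"spin": 0},
])

```text
time: 14.13
tool_pos: [463.1, 74.9, 164.5]
tcp_rot: [180.0, -0.0, 18.6]
ft_force: [-0.1, -0.4, -0.5]
finger_gap: 50.0
grip_force: 0.0
```

carry_out([
  {"jaw": 0.05,"translation": [0.0065,-0.0227,0.005],"spin": 0},
  {"jaw": 0.05,"translation": [0.0065,-0.0227,0.005],"spin": 0},
  {"jaw": 0.05,"translation": [0.0065,-0.0227,0.005],"spin": 0},
  {"jaw": 0.05,"translation": [0.0065,-0.0227,0.005],"spin": 0},
  {"jaw": 0.05,"translation": [0.0065,-0.0227,0.005],"spin": 0},
  {"jaw": 0.05,"translation": [0.0065,-0.0227,0.005],"spin": 0},
  {"jaw": 0.05,"translation": [0.006,-0.0227,0.005],"spin": 0},
  {"jaw": 0.05,"translation": [0.006,-0.0227,0.005],"spin": 0},
])

```text
time: 14.8
tool_pos: [453.5, 263.5, 124.3]
tcp_rot: [-180.0, -0.0, 18.6]
ft_force: [1.4, -0.3, -0.6]
finger_gap: 50.2
grip_force: 0.0
```

Run:
```python
from fit import *
np.set_printoptions(precision=2,suppress=True)
go((456.6,262.2,60),18.2)
t=r.snapshot("top");p=r.snapshot("side")
# knob check in the top view
x=np.array(r.sense()["tool_pos"])
c=np.zeros((480,800,3),np.uint8)
b=cv2.resize(p["pixels"][100:180,185:265],(480,480),interpolation=cv2.INTER_CUBIC)
for X,col in[(x,(0,0,255)),(x+[0,0,29],(255,0,255)),((456.6,262.2,66),(0,255,255))]:
    q=proj(p,X); cv2.circle(b,(int((q[0]+.5-185)*6),int((q[1]+.5-100)*6)),3,col,-1)
c[:,:480]=b; c[:320,480:]=cv2.resize(t["pixels"][207:247,284:324],(320,320),interpolation=cv2.INTER_CUBIC)
cv2.imwrite("pics/r1.png",cv2.convertScaleAbs(c,alpha=1.5))
```

```text
rot [-179.99   -0.04   18.62] spin rad 0.007 shift [ 2.6  2.2 64.3] world d [  3.1  -1.3 -64.3]
```

View pics/r1.png

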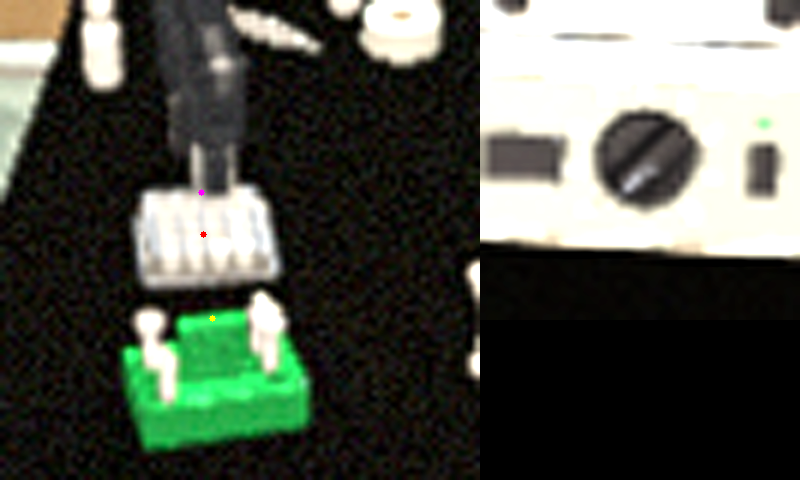

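The knob's white pointer now points front-left (top inset), which is zero. The gripper hangs over the rack's fin, with its tips about 36–43 mm higher than the reported TCP, the same as at the knob. I'll descend with that in mind.

carry_out([
  {"jaw": 0.05,"translation": [0.002,0.002,0.012],"spin": 0},
  {"jaw": 0.05,"translation": [0,0,0.012],"spin": 0},
  {"jaw": 0.05,"translation": [0,0,0.012],"spin": 0},
  {"jaw": 0.05,"translation": [0,0,0.012],"spin": 0},
  {"jaw": 0.05,"translation": [0,0,0.012],"spin": 0},
  {"jaw": 0.05,"translation": [0,0,0.012],"spin": 0},
  {"jaw": 0.05,"translation": [0,0,0.012],"spin": 0},
  {"jaw": 0.05,"translation": [0,0,0.006],"spin": 0},
])

```text
time: 15.57
tool_pos: [454.8, 260.1, 31.9]
tcp_rot: [180.0, 0.2, 18.6]
ft_force: [0.2, -0.6, -0.3]
finger_gap: 49.9
grip_force: 0.0
```

carry_out([
  {"jaw": 0.05,"translation": [0,0,0.004],"spin": 0},
  {"jaw": 0.05,"translation": [0,0,0.004],"spin": 0},
  {"jaw": 0.05,"translation": [0,0,0.004],"spin": 0},
  {"jaw": 0.05,"translation": [0,0,0.003],"spin": 0},
  {"jaw": 0.05,"translation": [0,0,0.003],"spin": 0},
  {"jaw": 0.05,"translation": [0,0,0.002],"spin": 0},
  {"jaw": 0.05,"translation": [0,0,0.002],"spin": 0},
  {"jaw": 0.05,"translation": [0,0,0],"spin": 0},
])

```text
time: 16.23
tool_pos: [455.8, 260.8, 12.1]
tcp_rot: [180.0, 0.0, 18.6]
ft_force: [0.3, -0.9, -0.8]
finger_gap: 49.9
grip_force: 0.0
```

Run:
```python
from h import *
s=r.sense();print(s["tool_pos"],s["ft_force"])
p=r.snapshot("side")
x=np.array(s["tool_pos"])
b=cv2.resize(p["pixels"][110:190,185:265],(560,560),interpolation=cv2.INTER_CUBIC)
for X,col in[(x,(0,0,255)),(x+[0,0,36],(255,0,255)),((456.6,262.2,66),(0,255,255))]:
    q=proj(p,X); cv2.circle(b,(int((q[0]+.5-185)*7),int((q[1]+.5-110)*7)),3,col,-1)
cv2.imwrite("pics/r2.png",cv2.convertScaleAbs(b,alpha=1.5))
```

```text
[455.83768396 260.79997477  12.10513177] [ 0.33411351 -0.93903116 -0.77478206]
```

View pics/r2.png

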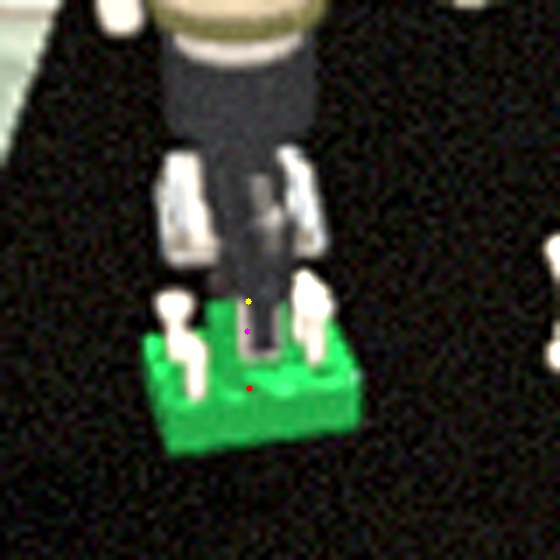

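The front finger stands between the tubes, in front of the fin, with its tip at about (262,355) in the zoom. I'll go 10 mm lower and close.

carry_out([
  {"jaw": 0.05,"translation": [0.0007,-0.001,0.002],"spin": 0},
  {"jaw": 0.05,"translation": [0,0,0.002],"spin": 0},
  {"jaw": 0.05,"translation": [0,0,0.002],"spin": 0},
  {"jaw": 0.05,"translation": [0,0,0.002],"spin": 0},
  {"jaw": 0.05,"translation": [0,0,0.002],"spin": 0},
  {"jaw": 0.05,"translation": [0,0,0],"spin": 0},
  {"jaw": 0.03,"translation": [0,0,0],"spin": 0},
  {"jaw": 0.02,"translation": [0,0,0],"spin": 0},
])

```text
time: 16.95
tool_pos: [456.4, 262.0, 2.4]
tcp_rot: [-180.0, -0.0, 18.6]
ft_force: [-0.0, 0.2, -0.7]
finger_gap: 27.0
grip_force: 0.0
```

carry_out([
  {"jaw": 0.006,"translation": [0,0,0],"spin": 0},
  {"jaw": 0.006,"translation": [0,0,0],"spin": 0},
  {"jaw": 0.006,"translation": [0,0,0],"spin": 0},
  {"jaw": 0.006,"translation": [0,0,0],"spin": 0},
  {"jaw": 0.006,"translation": [0,0,0],"spin": 0},
  {"jaw": 0.006,"translation": [0,0,0],"spin": 0},
  {"jaw": 0.006,"translation": [0,0,0],"spin": 0},
  {"jaw": 0.006,"translation": [0,0,0],"spin": 0},
], squeeze=60)

```text
time: 17.62
tool_pos: [456.4, 262.1, 2.5]
tcp_rot: [-180.0, -0.0, 18.6]
ft_force: [-0.8, 1.3, 0.7]
finger_gap: 10.8
grip_force: 60.9
```

Run:
```python
from h import *
np.set_printoptions(precision=2,suppress=True)
s=r.sense();print(s["tool_pos"],s["ft_force"],s["wrist_torque"],s["grip_force"],s["tcp_rot"],s["joint_pos"])
```

```text
[456.45 262.15   2.53] [-0.78  1.34  0.69] [ 0.15 -0.   -0.03] 60.91645002365112 [-179.99   -0.02   18.61] [ 24.28   6.74 107.27   0.01  65.98  95.67]
```

```bash
cat > fence.py <<'E'
from h import *
np.set_printoptions(precision=2,suppress=True)
I=np.mean([r.snapshot("top")["pixels"].astype(float) for _ in range(4)],axis=0);t=r.snapshot("top")
b=I[...,0]-I[...,2]
def edges(v,o):
    m=v.argmax();h=v[m]/2
    i=m
    while v[i]>h:i-=1
    j=m
    while v[j]>h:j+=1
    return o+i+(h-v[i])/(v[i+1]-v[i]),o+j-(h-v[j])/(v[j-1]-v[j])
R=np.array([[c,*edges(b[163:188,c],163)] for c in range(290,324)])
C=np.array([[w,*edges(b[w,318:340],318)] for w in range(178,203)])
def line(x,y):
    p=np.polyfit(x,y,1)
    for _ in range(3):
        e=np.abs(np.polyval(p,x)-y);k=e<max(.3,2*np.median(e));p=np.polyfit(x[k],y[k],1)
    return p
out={}
for nm,M,i,z,sw in(("back outer top",R,1,104,0),("back inner foot",R,2,76,0),("side inner foot",C,1,76,1),("side outer top",C,2,104,1)):
    p=line(M[:,0],M[:,i]);a=M[0,0],M[-1,0]
    P=[atz(t,(u,np.polyval(p,u)) if not sw else (np.polyval(p,u),u),z)[:2] for u in a]
    d=P[1]-P[0];print(nm,P,"yaw",np.degrees(np.arctan2(d[1],d[0]))%180-(90 if not sw else 180))
E
python3 fence.py
```

```text
back outer top [array([658.96, -70.81]), array([ 649.8 , -177.33])] yaw -4.915952089582731
back inner foot [array([651.55, -73.06]), array([ 643.62, -182.  ])] yaw -4.160880619931476
side inner foot [array([ 629.62, -196.48]), array([ 550.43, -189.53])] yaw -5.018619038201365
side outer top [array([ 626.69, -200.61]), array([ 549.24, -195.41])] yaw -3.8428267380008947
```

carry_out([
  {"jaw": 0.006,"translation": [0,0,-0.01],"spin": 0},
  {"jaw": 0.006,"translation": [0,0,-0.015],"spin": 0},
  {"jaw": 0.006,"translation": [0,0,-0.02],"spin": 0},
  {"jaw": 0.006,"translation": [0,0,-0.02],"spin": -0.1},
  {"jaw": 0.006,"translation": [0,0,-0.02],"spin": -0.1},
  {"jaw": 0.006,"translation": [0,0,-0.02],"spin": -0.1},
  {"jaw": 0.006,"translation": [0,0,-0.02],"spin": -0.1},
  {"jaw": 0.006,"translation": [0,0,-0.015],"spin": -0.1},
])

```text
time: 18.53
tool_pos: [456.3, 261.7, 144.3]
tcp_rot: [180.0, -0.0, 47.5]
ft_force: [-0.2, 0.4, -3.1]
finger_gap: 11.0
grip_force: 60.3
```

carry_out([
  {"jaw": 0.006,"translation": [0,0,0],"spin": -0.1},
  {"jaw": 0.006,"translation": [0,0,0],"spin": -0.1},
  {"jaw": 0.006,"translation": [0,0,0],"spin": -0.1},
  {"jaw": 0.006,"translation": [0,0,0],"spin": -0.1},
  {"jaw": 0.006,"translation": [0,0,0],"spin": -0.1},
  {"jaw": 0.006,"translation": [0,0,0],"spin": -0.1},
  {"jaw": 0.006,"translation": [0,0,0],"spin": -0.068},
  {"jaw": 0.006,"translation": [0,0,0],"spin": 0},
])

```text
time: 19.2
tool_pos: [455.8, 261.5, 142.2]
tcp_rot: [-179.9, 0.1, 85.7]
ft_force: [-0.4, -0.0, -3.6]
finger_gap: 10.9
grip_force: 60.3
```

Run:
```python
from h import *
go((597.2,-120.9,142),85.5)
s=r.sense();print(s["grip_force"],s["finger_gap"],s["ft_force"],s["tool_pos"])
```

```text
rot [-1.7994e+02  6.0000e-02  8.5710e+01] spin rad 0.004 shift [-3.701e+02  1.710e+02  2.000e-01] world d [ 1.414e+02 -3.824e+02 -2.000e-01]
60.31422972679138 10.854414021974666 [-0.40171524 -0.04670987 -3.56644715] [455.7754727  261.50689846 142.23408085]
```

carry_out([
  {"jaw": 0.006,"translation": [-0.015,0.007,0],"spin": 0},
  {"jaw": 0.006,"translation": [-0.025,0.0115,0],"spin": 0},
  {"jaw": 0.006,"translation": [-0.025,0.0115,0],"spin": 0},
  {"jaw": 0.006,"translation": [-0.025,0.0115,0],"spin": 0},
  {"jaw": 0.006,"translation": [-0.025,0.0115,0],"spin": 0},
  {"jaw": 0.006,"translation": [-0.025,0.0115,0],"spin": 0},
  {"jaw": 0.006,"translation": [-0.025,0.0115,0],"spin": 0},
  {"jaw": 0.006,"translation": [-0.025,0.0115,0],"spin": 0},
])

```text
time: 19.87
tool_pos: [528.6, 64.3, 142.4]
tcp_rot: [-180.0, 0.0, 85.4]
ft_force: [-0.5, 0.6, -3.1]
finger_gap: 11.1
grip_force: 60.3
```

carry_out([
  {"jaw": 0.006,"translation": [-0.025,0.0115,0],"spin": 0},
  {"jaw": 0.006,"translation": [-0.025,0.0115,0],"spin": 0},
  {"jaw": 0.006,"translation": [-0.025,0.0115,0],"spin": 0},
  {"jaw": 0.006,"translation": [-0.025,0.0115,0],"spin": 0},
  {"jaw": 0.006,"translation": [-0.025,0.0115,0],"spin": 0},
  {"jaw": 0.006,"translation": [-0.025,0.0115,0],"spin": 0},
  {"jaw": 0.006,"translation": [-0.025,0.0115,0],"spin": 0},
  {"jaw": 0.006,"translation": [-0.005,0.003,0],"spin": 0},
])

```text
time: 20.53
tool_pos: [598.2, -124.5, 142.2]
tcp_rot: [-180.0, 0.1, 85.2]
ft_force: [1.3, -0.4, -3.8]
finger_gap: 10.8
grip_force: 60.2
```

Run:
```python
from h import *
go((597.2,-120.9,142),85.5)
p=r.snapshot("side")
b=cv2.resize(p["pixels"][160:260,190:300],(660,600),interpolation=cv2.INTER_CUBIC)
cv2.imwrite("pics/p1.png",cv2.convertScaleAbs(b,alpha=1.2))
```

```text
rot [-1.7998e+02  1.1000e-01  8.5210e+01] spin rad -0.005 shift [ 3.5 -1.3  0.2] world d [-1.   3.6 -0.2]
```

View pics/p1.png

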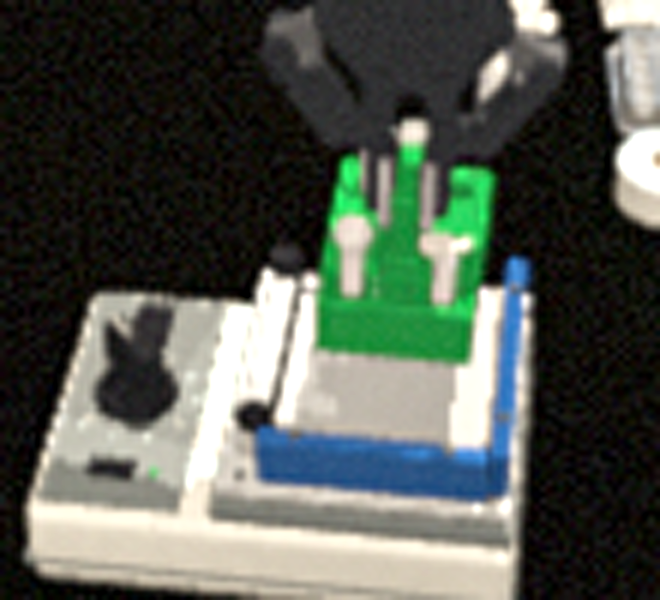

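The rack hangs upright over the platform, between the clamp bar and the back fence with gaps on both sides. I'll lower it and then feel for the platform.

carry_out([
  {"jaw": 0.006,"translation": [0,0,0.007],"spin": -0.005},
  {"jaw": 0.006,"translation": [0,0,0.007],"spin": 0},
  {"jaw": 0.006,"translation": [0,0,0.007],"spin": 0},
  {"jaw": 0.006,"translation": [0,0,0.007],"spin": 0},
  {"jaw": 0.006,"translation": [0,0,0.007],"spin": 0},
  {"jaw": 0.006,"translation": [0,0,0.007],"spin": 0},
  {"jaw": 0.006,"translation": [0,0,0.007],"spin": 0},
  {"jaw": 0.006,"translation": [0,0,0.007],"spin": 0},
])

```text
time: 21.25
tool_pos: [597.9, -119.9, 85.6]
tcp_rot: [-180.0, -0.0, 85.8]
ft_force: [0.2, 0.7, -2.9]
finger_gap: 10.9
grip_force: 60.3
```

carry_out([
  {"jaw": 0.006,"translation": [0,0,0.001],"spin": 0},
  {"jaw": 0.006,"translation": [0,0,0.001],"spin": 0},
  {"jaw": 0.006,"translation": [0,0,0.001],"spin": 0},
  {"jaw": 0.006,"translation": [0,0,0.001],"spin": 0},
  {"jaw": 0.006,"translation": [0,0,0.001],"spin": 0},
  {"jaw": 0.006,"translation": [0,0,0.001],"spin": 0},
  {"jaw": 0.006,"translation": [0,0,0],"spin": 0},
  {"jaw": 0.006,"translation": [0,0,0],"spin": 0},
])

```text
time: 21.92
tool_pos: [598.0, -120.2, 80.5]
tcp_rot: [180.0, -0.0, 85.8]
ft_force: [0.7, 0.3, -2.5]
finger_gap: 10.9
grip_force: 60.2
```

carry_out([
  {"jaw": 0.006,"translation": [0,0,0.0005],"spin": 0},
  {"jaw": 0.006,"translation": [0,0,0.0005],"spin": 0},
  {"jaw": 0.006,"translation": [0,0,0.0005],"spin": 0},
  {"jaw": 0.006,"translation": [0,0,0.0005],"spin": 0},
  {"jaw": 0.006,"translation": [0,0,0],"spin": 0},
  {"jaw": 0.006,"translation": [0,0,0],"spin": 0},
  {"jaw": 0.006,"translation": [0,0,0],"spin": 0},
  {"jaw": 0.006,"translation": [0,0,0],"spin": 0},
])

```text
time: 22.58
tool_pos: [598.0, -120.2, 78.6]
tcp_rot: [180.0, 0.0, 85.8]
ft_force: [-1.7, -0.5, -0.2]
finger_gap: 11.1
grip_force: 60.6
```

carry_out([
  {"jaw": 0.006,"translation": [-0.002,0.0012,0.0003],"spin": 0},
  {"jaw": 0.006,"translation": [-0.002,0.0012,0],"spin": 0},
  {"jaw": 0.006,"translation": [-0.002,0.0012,0],"spin": 0},
  {"jaw": 0.006,"translation": [-0.002,0.0012,0],"spin": 0},
  {"jaw": 0.006,"translation": [-0.002,0.0012,0],"spin": 0},
  {"jaw": 0.006,"translation": [-0.002,0.0012,0],"spin": 0},
  {"jaw": 0.006,"translation": [0,0,0],"spin": 0},
  {"jaw": 0.006,"translation": [0,0,0],"spin": 0},
])

```text
time: 23.25
tool_pos: [604.9, -133.2, 78.5]
tcp_rot: [179.9, 0.0, 85.8]
ft_force: [1.2, 0.7, 4.2]
finger_gap: 10.7
grip_force: 61.3
```

carry_out([
  {"jaw": 0.006,"translation": [0,0.0006,0],"spin": 0},
  {"jaw": 0.006,"translation": [0,0.0006,0],"spin": 0},
  {"jaw": 0.006,"translation": [0,0.0006,0],"spin": 0},
  {"jaw": 0.006,"translation": [0,0.0006,0],"spin": 0},
  {"jaw": 0.006,"translation": [0,0.0006,0],"spin": 0},
  {"jaw": 0.006,"translation": [0,0,0],"spin": 0},
  {"jaw": 0.006,"translation": [0,0,0],"spin": 0},
  {"jaw": 0.006,"translation": [0,0,0],"spin": 0},
])

```text
time: 23.92
tool_pos: [606.7, -133.4, 78.6]
tcp_rot: [-179.9, 0.0, 85.8]
ft_force: [-5.5, 0.6, 8.8]
finger_gap: 11.1
grip_force: 62.0
```

carry_out([
  {"jaw": 0.006,"translation": [-0.0008,0,-0.0003],"spin": 0},
  {"jaw": 0.006,"translation": [-0.0008,0,0],"spin": 0},
  {"jaw": 0.006,"translation": [-0.0008,0,0],"spin": 0},
  {"jaw": 0.006,"translation": [-0.0008,0,0],"spin": 0},
  {"jaw": 0.006,"translation": [-0.0008,0,0],"spin": 0},
  {"jaw": 0.006,"translation": [0,0,0],"spin": 0},
  {"jaw": 0.006,"translation": [0,0,0],"spin": 0},
  {"jaw": 0.006,"translation": [0,0,0],"spin": 0},
])

```text
time: 24.58
tool_pos: [607.5, -135.7, 78.5]
tcp_rot: [180.0, -0.1, 85.8]
ft_force: [0.1, 8.4, 4.6]
finger_gap: 10.7
grip_force: 61.5
```

Run:
```python
from h import *
np.set_printoptions(precision=2,suppress=True)
s=r.sense();print(s["tool_pos"],s["ft_force"],s["wrist_torque"],s["grip_force"],s["tcp_rot"],s["joint_efforts"])
```

```text
[ 607.46 -135.75   78.53] [0.14 8.39 4.61] [ 1.18 -0.06 -0.09] 61.54428005218506 [179.96  -0.09  85.84] [ -4.73 -58.72 -46.11  -2.53  -0.77  -0.08]
```

carry_out([
  {"jaw": 0.006,"translation": [0,0.0007,-0.0002],"spin": 0},
  {"jaw": 0.006,"translation": [0,0.0007,0],"spin": 0},
  {"jaw": 0.006,"translation": [0,0.0007,0],"spin": 0},
  {"jaw": 0.006,"translation": [0,0,0],"spin": 0},
  {"jaw": 0.006,"translation": [0,0,0],"spin": 0},
  {"jaw": 0.006,"translation": [0,0,0],"spin": 0},
  {"jaw": 0.006,"translation": [0,0,0],"spin": 0},
  {"jaw": 0.006,"translation": [0,0,0],"spin": 0},
])

```text
time: 25.25
tool_pos: [607.7, -135.8, 78.7]
tcp_rot: [-179.8, -0.1, 85.8]
ft_force: [-9.1, 9.5, 12.3]
finger_gap: 11.2
grip_force: 62.4
```

carry_out([
  {"jaw": 0.006,"translation": [-0.0007,0,0],"spin": 0},
  {"jaw": 0.006,"translation": [-0.0007,0,0],"spin": 0},
  {"jaw": 0.006,"translation": [-0.0007,0,0],"spin": 0},
  {"jaw": 0.006,"translation": [0,0,0],"spin": 0},
  {"jaw": 0.006,"translation": [0,0,0],"spin": 0},
  {"jaw": 0.006,"translation": [0,0,0],"spin": 0},
  {"jaw": 0.006,"translation": [0,0,0],"spin": 0},
  {"jaw": 0.006,"translation": [0,0,0],"spin": 0},
])

```text
time: 25.92
tool_pos: [607.8, -135.7, 78.7]
tcp_rot: [-179.8, -0.3, 85.9]
ft_force: [-9.7, 16.6, 13.3]
finger_gap: 11.0
grip_force: 62.8
```

Run:
```python
from h import *
np.set_printoptions(precision=2,suppress=True)
s=r.sense();print(s["tool_pos"],s["ft_force"],s["wrist_torque"],s["grip_force"],s["tcp_rot"],s["joint_efforts"])
```

```text
[ 607.76 -135.72   78.7 ] [-9.71 16.63 13.31] [ 2.49  1.49 -0.21] 62.795594930648804 [-179.81   -0.26   85.89] [ -9.12 -56.24 -48.27  -4.5   -4.87  -0.18]
```

carry_out([
  {"jaw": 0.006,"translation": [0,0,-0.0005],"spin": 0},
  {"jaw": 0.006,"translation": [0,0,-0.0005],"spin": 0},
  {"jaw": 0.006,"translation": [0,0.0005,-0.0003],"spin": 0},
  {"jaw": 0.006,"translation": [0,0.0005,0],"spin": 0},
  {"jaw": 0.006,"translation": [0,0,0],"spin": 0},
  {"jaw": 0.006,"translation": [0,0,0],"spin": 0},
  {"jaw": 0.006,"translation": [0,0,0],"spin": 0},
  {"jaw": 0.006,"translation": [0,0,0],"spin": 0},
])

```text
time: 26.58
tool_pos: [607.7, -135.8, 78.8]
tcp_rot: [-179.7, -0.3, 85.9]
ft_force: [-10.5, 15.3, 9.4]
finger_gap: 10.9
grip_force: 62.1
```

Run:
```python
from fit import *
np.set_printoptions(precision=2,suppress=True)
s=r.sense();print(s["tool_pos"],s["ft_force"],s["wrist_torque"],s["grip_force"],s["tcp_rot"],s["joint_efforts"])
t=r.snapshot("top");p=r.snapshot("side")
a=cv2.resize(t["pixels"][160:220,275:335],(400,400),interpolation=cv2.INTER_CUBIC)
b=cv2.resize(p["pixels"][180:250,220:290],(400,400),interpolation=cv2.INTER_CUBIC)
cv2.imwrite("pics/p2.png",cv2.convertScaleAbs(np.hstack([a,b]),alpha=1.1))
```

```text
[ 607.66 -135.76   78.83] [-10.52  15.32   9.44] [ 2.49  1.58 -0.14] 62.145007252693176 [-179.67   -0.27   85.88] [ -8.23 -58.79 -50.67  -4.15  -5.12  -0.14]
```

View pics/p2.png

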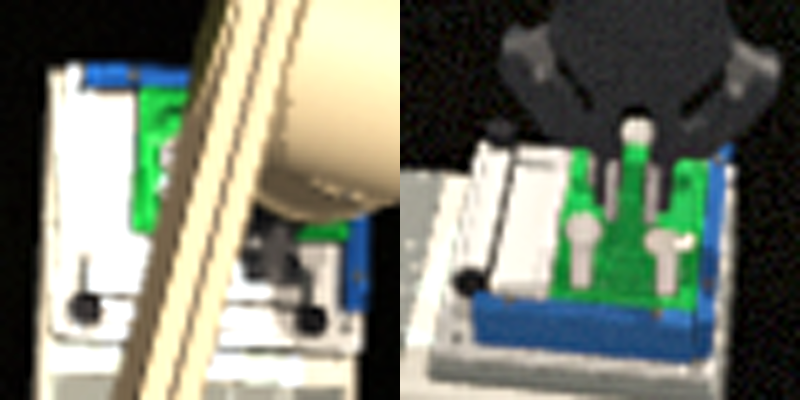

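The rack sits in the corner with no visible gap at either fence. Friction could still be holding part of the backward push, though. I'll ease the downward and sideways load, then press backwards to prove the contact.

carry_out([
  {"jaw": 0.006,"translation": [0.001,0,-0.0005],"spin": 0},
  {"jaw": 0.006,"translation": [0.001,0,-0.0005],"spin": 0},
  {"jaw": 0.006,"translation": [0.001,0,-0.0005],"spin": 0},
  {"jaw": 0.006,"translation": [0.0005,0,-0.0005],"spin": 0},
  {"jaw": 0.006,"translation": [0,0,0],"spin": 0},
  {"jaw": 0.006,"translation": [0,0,0],"spin": 0},
  {"jaw": 0.006,"translation": [0,0,0],"spin": 0},
  {"jaw": 0.006,"translation": [0,0,0],"spin": 0},
])

```text
time: 27.35
tool_pos: [607.8, -135.7, 79.6]
tcp_rot: [-179.7, -0.0, 85.8]
ft_force: [-5.8, 1.5, -6.1]
finger_gap: 10.6
grip_force: 59.8
```

carry_out([
  {"jaw": 0.006,"translation": [0,0.0007,0],"spin": 0},
  {"jaw": 0.006,"translation": [0,0.0007,0],"spin": 0},
  {"jaw": 0.006,"translation": [0,0.0007,0],"spin": 0},
  {"jaw": 0.006,"translation": [0,0,0],"spin": 0},
  {"jaw": 0.006,"translation": [0,0,0],"spin": 0},
  {"jaw": 0.006,"translation": [0,0,0],"spin": 0},
  {"jaw": 0.006,"translation": [0,0,0],"spin": 0},
  {"jaw": 0.006,"translation": [0,0,0],"spin": 0},
])

```text
time: 28.02
tool_pos: [607.8, -135.6, 79.7]
tcp_rot: [-179.4, -0.0, 85.8]
ft_force: [-18.0, 3.7, 3.2]
finger_gap: 10.9
grip_force: 61.4
```

carry_out([
  {"jaw": 0.006,"translation": [0,-0.0005,0.0005],"spin": 0},
  {"jaw": 0.006,"translation": [0,-0.0003,0.0005],"spin": 0},
  {"jaw": 0.006,"translation": [-0.0007,0,0],"spin": 0},
  {"jaw": 0.006,"translation": [-0.0007,0,0],"spin": 0},
  {"jaw": 0.006,"translation": [-0.0006,0,0],"spin": 0},
  {"jaw": 0.006,"translation": [0,0,0],"spin": 0},
  {"jaw": 0.006,"translation": [0,0,0],"spin": 0},
  {"jaw": 0.006,"translation": [0,0,0],"spin": 0},
])

```text
time: 28.68
tool_pos: [607.8, -135.8, 79.3]
tcp_rot: [-179.5, -0.2, 85.8]
ft_force: [-15.3, 9.6, 5.2]
finger_gap: 10.6
grip_force: 61.6
```

Run:
```python
from h import *
np.set_printoptions(precision=2,suppress=True)
s=r.sense();print(s["tool_pos"],s["ft_force"],s["wrist_torque"],s["grip_force"],s["tcp_rot"],s["qd"])
```

```text
[ 607.77 -135.78   79.33] [-15.35   9.63   5.24] [ 1.56  2.76 -0.14] 61.56849145889282 [-179.53   -0.18   85.84] [ 0.03 -0.1  -0.02  0.08  0.04  0.02]
```

carry_out([
  {"jaw": 0.006,"translation": [-0.0005,0,0],"spin": 0},
  {"jaw": 0.006,"translation": [-0.0005,0,0],"spin": 0},
  {"jaw": 0.006,"translation": [-0.0005,0,0],"spin": 0},
  {"jaw": 0.006,"translation": [-0.0005,0,0],"spin": 0},
  {"jaw": 0.006,"translation": [-0.0005,0,0],"spin": 0},
  {"jaw": 0.006,"translation": [0,0,0],"spin": 0},
  {"jaw": 0.006,"translation": [0,0,0],"spin": 0},
  {"jaw": 0.006,"translation": [0,0,0],"spin": 0},
])

```text
time: 29.35
tool_pos: [607.8, -135.8, 79.3]
tcp_rot: [-179.5, -0.4, 85.9]
ft_force: [-15.9, 19.2, 7.8]
finger_gap: 10.8
grip_force: 61.8
```

Run:
```python
from h import *
np.set_printoptions(precision=2,suppress=True)
s=r.sense();print(s["tool_pos"],s["ft_force"],s["wrist_torque"],s["grip_force"],s["tcp_rot"],s["qd"])
```

```text
[ 607.79 -135.77   79.35] [-15.94  19.15   7.75] [ 3.02  2.79 -0.15] 61.78732216358185 [-179.52   -0.36   85.9 ] [-0.06 -0.03 -0.   -0.01 -0.05  0.06]
```

```bash
python3 -c "
from bench import r
print(r.hand_in())"
```

```text
the job is handed in; nothing more can be done
None
```

The job is handed in at about 29 s: the knob is at its zero stop, and the rack is flat in the corner, still gripped (62 N) and pressed against the back and side fences (measured push about 16 N and 19 N); the judge returned no verdict.

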